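# Roll the feed roller up to its stop

## Task

Using only your fingertips against its low side, push the smooth blue roller slowly and gently up the wooden ramp until it drops into the pocket at the metal end stop, then take the hand away and leave it seated there. Keep a finger behind it all the way so that it never runs back down, do not pinch it or lift it off the ramp, and leave the jar, the tape measure and the little white pot beside the ramp as they stand.

Things in the scene. Friction and masses are not known exactly. Their poses are not given: they have to be found in the camera images.
- ramp: Fixed plywood ramp on a low stand, rising at 9 degrees, 269 mm long, 117 mm wide. Origin: middle of the deck's upper face, 67 mm above the bench. x points up the slope along the deck, y across it, z out of the deck. Deck from x = -125 to +144 mm. Side rails 10 mm thick rise 12 mm above the deck, inner faces at y = +-48.5 mm. A foot lip 6 mm high has its uphill face at x = -108 mm.
- pocket (a point): Middle of the pocket at the ramp's upper end, in the plane of the deck: x = 100 mm on the ramp. The pocket is a gap across the deck, 40 mm long in x, 12 mm deep. The seated roller lies on both its edges, centre at x = 100 mm, z = 22 mm, and stays there by itself.
- stop (a point): Middle of the lower edge of the end stop's face, at x = 131.5 mm on the ramp: an upright aluminium plate 118 mm wide and 45 mm high just beyond the pocket; the seated roller is 1.5 mm short of it.
- roller_center (a point): Centre of the loose roller: smooth slippery blue paint, two thin bare rings, steel ends; 60 mm diameter, 90 mm long, about 0.4 kg, axle stubs 16 mm thick stand 7 mm out of each end. Its axis lies along the ramp's y. It starts on the foot lip, centre at x = -90, z = 30 mm in the ramp's frame. It rolls freely and runs back if let go on the slope; a few newtons push it. It turns: use its position only.
- jar: Bystander: glass jar of hardware with a teal lid, 60 mm across, 109 mm high, on the bench on the ramp's +y side. Origin: centre of its underside.
- tape: Bystander: yellow tape measure, 61 x 76 x 66 mm, on the bench on the ramp's -y side. Origin: centre of its underside.
- pot: Bystander: small white lidded pot, 41 mm across, 28 mm high, on the bench on the ramp's +y side near the upper end. Origin: centre of its underside.
Mind the look-alikes: they are no part of the job. Of the things that look like the part that bears roller_center, the largest one is meant.

How it is judged:
By the outcome, as a careful person would: the job done as asked, in the order asked, and still so for the second after the job is handed in, with the robot touching nothing.
It also fails if it takes over 37 s, if anything falls off the work surface, if the arm or the gripper's body presses on something with over 40 N, if the wrist force passes 120 N, or if a joint passes its speed limit or range.

## Robot

A 6-joint arm with a two-finger parallel gripper is mounted at the origin on a cart in front of the work surface, level with it; the furniture and walls round the work are solid. World frame = base frame: x ahead of the robot, y to its left, z up, the work surface at z = 0. Lengths are in m, angles in rad, forces in N, time in s.
With the tool pointing down it reaches from about 0.35 to 0.775 m from the base axis. Payload 5.5 kg.
Tool frame: the origin (TCP) lies on the centre line of the jaws, within the pads' length; the fingertips stand 11 mm ahead of it and the grasp point (between the pads) lies 8 mm behind it (env.tip_reach is the distance from the TCP to the fingertips, in m); z points along the fingers, x is the direction in which the jaws open and shut, and the axes are right-handed (so a half turn about z gives the same grasp; the last joint's range is limited). The gripper opens to 85 mm and grips with 20 to 120 N. Pads are 22 mm wide; open, the fingers measure 114 mm over their backs; the gripper's body (76 mm by 85 mm) begins 54 mm behind the grasp point. The pads swing forward as they close: fully open they stand 13 mm farther back than shut.
Start: joints at [-1.453, 0.313, 0.046, 1.304, 0, 1.431], TCP at [0.147, -0.556, 0.242] pointing down, gripper open.
Joint ranges: [-2.76, 2.76], [-0.86, 1.69], [-1.03, 1.26], [-2.2, 2.34], [-1.47, 1.5], [-3.14, 3.14]. Speed limits (rad/s): [2.57, 2.57, 3.14, 3.14, 3.14, 3.14].

## Interface

Orientations are given as a unit quaternion [w, x, y, z].
In Python, from workcell import env gives the robot as it stands.
- The arm moves only by the tool carry_out, never from a script. Its argument "moves" is one flat list of numbers, 7 for each row, row after row: the gripper command: -1 is shut, 1 is fully open, values between are in proportion, then the shift along the tool's x, y, z in m, then the turn, a rotation vector about the tool's x, y, z in degrees. A call has exactly 5 rows; each row shifts and turns the pose as measured when the row begins, along the tool's axes as they then stand; what a row does not reach is not made up. A row lasts 1/8 s, in which the tool goes at most 62.5 mm and 10.7 degrees, less where a joint would pass 70% of its speed; a pose out of reach is approached as far as the arm can. A call is refused whole if a number of a shift passes 0.0625 or a number of a turn 10.7, either way. A call with a gripper value outside its range is refused whole. The fingers move at their own pace and stop on an object; "squeeze" is the grip in N (left out, the last holds). Time passes only in rows, so rows that do not move let the fingers close, or fill a call up. It gives the time, the measured TCP pose, the force and the opening at its end, in the units of the state.
- env.get_state(): the state, without advancing time (a new reading comes with each control period).
- env.read_camera(name): name is "scene" or "top"; returns the picture (384x512x3 uint8, red, green, blue); there is no depth.
- env.calibration(name): a dict with "camera_matrix" (3x3 intrinsics, pixels), "rvec" (rotation vector, rad) and "tvec" (3), from world to camera coordinates, as OpenCV has them. Camera axes: x right, y down, z forward; pixel columns grow to the right and rows downward; lengths in m; the calibration is good to about 2 mm. A picture is of the moment at which its call begins. calibration takes no time and is no camera call.
- env.hand_in(): hands the job in, once; it reports no verdict.
The state is a dict: "clock": time; "joint_pos": joint angles; "qvel": joint speeds; "tau": joint torques, N m; "tcp_pos": TCP position; "orientation": TCP orientation; "wrist_force": force on the tool from outside, world axes, zero at the start; "ft_torque": the same for the moment, N m; "finger_gap": finger opening in m.
Only numpy, scipy, OpenCV 4.12 (cv2) and the standard library are available. Lean on these libraries where they do the work, as an engineer would, in place of code of your own. Each camera call takes 0.05 s, during which the arm holds its last target. There are 200 camera calls.

## Working session

There is one attempt and no reset: what is moved stays moved. The work goes in short steps, Python scripts to look and compute and a tool call to move; the robot and the scene stay as the last step left them, time stands still between calls to the robot, and variables do not carry over. Pictures are saved under pics/ and viewed, about 8 in all and at most 12, crops included, and the job is handed in when it is done.

Besides the shell and the picture viewer there is one more tool, called as name(argument=value, ...) on one line, values as JSON. carry_out: Moves the arm, as the interface text tells. Its arguments: {"type":"object","properties":{"moves":{"type":"array"},"squeeze":{"type":"number"}},"required":["moves"]}

```bash
mkdir -p pics; ls
python3 - <<'E'
from workcell import env
import cv2,numpy as np
for n in("scene","top"):
    im=env.read_camera(n); cv2.imwrite(f"pics/{n}0.png",im[:,:,::-1])
    c=env.calibration(n); print(n,c); R=cv2.Rodrigues(np.array(c['rvec'],float))[0]; print('campos',-R.T@np.array(c['tvec']).ravel())
print(env.get_state(), env.tip_reach)
a=[cv2.imread(f"pics/{n}0.png") for n in("scene","top")]
E
```

```text
pics
scene {'camera_matrix': array([[430.03284143,   0.        , 260.4840338 ],
       [  0.        , 430.03284143, 195.41083111],
       [  0.        ,   0.        ,   1.        ]]), 'rvec': array([ 2.14704177, -0.58313574,  0.27009494]), 'tvec': array([-0.49515482,  0.20090885,  0.73195184])}
campos [ 0.20512157 -0.65635844  0.5902668 ]
top {'camera_matrix': array([[373.48475057,   0.        , 257.37653709],
       [  0.        , 373.48475057, 186.14487212],
       [  0.        ,   0.        ,   1.        ]]), 'rvec': array([ 2.11869911, -2.16369367,  0.23844971]), 'tvec': array([-0.07315782,  0.52902317,  0.83168172])}
campos [ 0.36585443 -0.04971783  0.91683735]
{'clock': 0.1, 'joint_pos': array([-1.45260877e+00,  3.13930605e-01,  4.50896462e-02,  1.30359642e+00,
       -6.36619837e-06,  1.43114682e+00]), 'qvel': array([ 0.00117442, -0.0014479 ,  0.00298233, -0.00183909, -0.00012675,
        0.00055564]), 'tau': array([ 2.66596384e-03, -4.81728351e+01,  2.99242777e+01,  1.27497749e-02,
       -1.08318684e-04,  8.30312160e-06]), 'tcp_pos': array([ 0.14652838, -0.55556431,  0.2414938 ]), 'orientation': array([-5.84164015e-04,  7.92145463e-01, -6.10331789e-01, -5.76213398e-04]), 'wrist_force': array([0.2847407 , 0.01111539, 0.28299804]), 'ft_torque': array([ 0.03939431,  0.00209793, -0.01028138]), 'finger_gap': 0.0856614575911374} 0.011
```

View pics/scene0.png

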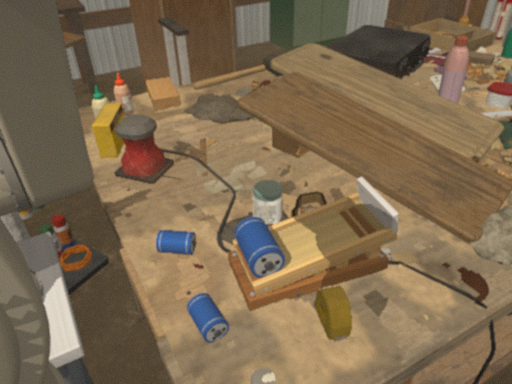

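View pics/top0.png

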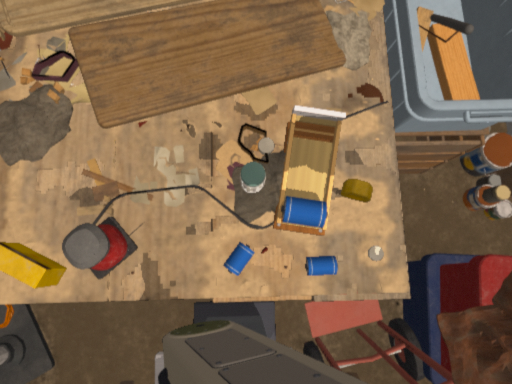

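The large blue roller is on the ramp: scene (260,247), top (304,212). There are two smaller blue look-alikes on the bench, at scene (175,242) and (208,317), top (239,258) and (321,265). I choose the one on the ramp because it is the largest. I'll measure it now and check it in one crop.

```bash
cat > h.py <<'E'
from workcell import env
import cv2,numpy as np
from scipy.spatial.transform import Rotation as Rt
def cal(n):
    c=env.calibration(n); return np.array(c['camera_matrix']),np.array(c['rvec'],float),np.array(c['tvec'],float)
def ray(n,uv):
    K,r,t=cal(n); R=cv2.Rodrigues(r)[0]
    return -R.T@t, R.T@np.linalg.inv(K)@np.array([uv[0],uv[1],1.])
def onz(n,uv,z):
    o,d=ray(n,uv); return o+d*(z-o[2])/d[2]
def proj(n,P):
    K,r,t=cal(n); return cv2.projectPoints(np.float64(P).reshape(-1,3),r,t,K,None)[0].reshape(-1,2)
def blobs(im,lo,hi,mn=60):
    m=cv2.inRange(cv2.cvtColor(im,cv2.COLOR_RGB2HSV),lo,hi); m=cv2.morphologyEx(m,cv2.MORPH_CLOSE,np.ones((5,5)))
    cs=[c for c in cv2.findContours(m,0,2)[0] if cv2.contourArea(c)>mn]
    return sorted(cs,key=cv2.contourArea)[::-1]
E
python3 - <<'E'
from h import *
P={}
for n in("scene","top"):
    im=cv2.imread(f"pics/{n}0.png")[:,:,::-1].copy()
    for c in blobs(im,(105,120,50),(125,255,255))[:5]:
        r=cv2.minAreaRect(c); print(n,cv2.contourArea(c),r, onz(n,r[0],.0825).round(4))
im=cv2.imread("pics/top0.png")
hsv=cv2.cvtColor(im,cv2.COLOR_BGR2HSV)
# stop: bright, low saturation
for c in blobs(im[:,:,::-1].copy(),(0,0,190),(180,45,255),20)[:6]:
    r=cv2.minAreaRect(c); print('white',cv2.contourArea(c),cv2.boxPoints(r).round(1).tolist())
cr=im[95:245,225:385]; a=cv2.resize(cr,None,fx=5,fy=5,interpolation=cv2.INTER_CUBIC)[:,:800]
a=cv2.resize(a,(640,600)); cv2.imwrite("pics/c1.png",a)
s=env.get_state(); q=s['orientation']; print(Rt.from_quat(q,scalar_first=True).as_matrix().round(3))
E
```

```text
scene 1126.0 ((256.0047302246094, 243.10848999023438), (53.032203674316406, 33.315101623535156), 60.945396423339844) [ 0.4623 -0.1768  0.0825]
scene 744.0 ((204.57688903808594, 314.1153869628906), (40.21576690673828, 25.793560028076172), 56.3099365234375) [ 0.325  -0.2688  0.0825]
scene 609.0 ((173.87803649902344, 241.09754943847656), (34.2337760925293, 20.31940269470215), 6.340191841125488) [ 0.3423 -0.099   0.0825]
top 939.5 ((304.8499755859375, 211.54998779296875), (41.43646240234375, 24.890159606933594), 8.130102157592773) [ 0.4612 -0.1887  0.0825]
top 444.5 ((238.5969696044922, 258.3625793457031), (17.060213088989258, 29.410842895507812), 35.21759033203125) [ 0.3612 -0.0379  0.0825]
top 444.0 ((321.7942810058594, 265.41375732421875), (17.161903381347656, 28.66969108581543), 86.18592071533203) [ 0.3415 -0.2205  0.0825]
white 211.5 [[293.6000061035156, 109.9000015258789], [294.29998779296875, 104.80000305175781], [345.5, 112.5], [344.79998779296875, 117.5999984741211]]
white 39.0 [[497.20001220703125, 212.0], [498.0, 205.0], [511.6000061035156, 206.5], [510.79998779296875, 213.5]]
[[ 0.255 -0.967 -0.   ]
 [-0.967 -0.255  0.002]
 [-0.002 -0.    -1.   ]]
```

View pics/c1.png

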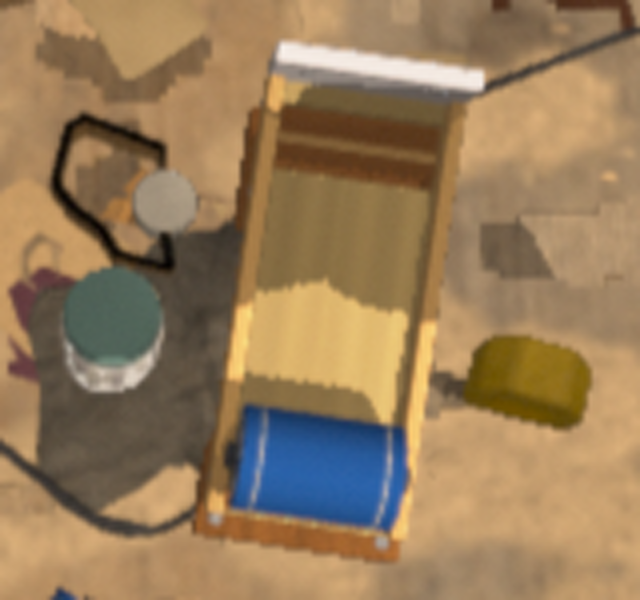

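The crop shows the big two-ringed roller on the foot lip (top view (304,212)), with the jar and pot to the left and the tape to the right. The choice is confirmed. Next I work out the ramp frame.

```bash
cat >> h.py <<'E'
def frame(o,yaw):
    Rr=(Rt.from_euler('z',yaw)*Rt.from_euler('y',-9,degrees=True)).as_matrix()
    return Rr,np.array([o[0],o[1],.067])
E
python3 - <<'E'
from h import *
a=onz("top",(294,109.9),.132);b=onz("top",(345,117.6),.132)
y=a-b; print('stop',a.round(4),b.round(4),np.linalg.norm(y)); m=(a+b)/2
yaw1=np.arctan2(-y[0],y[1])
# roller: two-ray triangulation
o1,d1=ray("top",(304.85,211.55));o2,d2=ray("scene",(258.5,246))
A=np.c_[d1,-d2];k=np.linalg.lstsq(A,o2-o1,rcond=None)[0];print('tri',o1+k[0]*d1,o2+k[1]*d2)
c=onz("top",(304.85,211.55),.0825); v=m-c; yaw2=np.arctan2(v[1],v[0])
th=np.radians(9)
rx=lambda x,z:x*np.cos(th)-z*np.sin(th)
print('yaw',np.degrees([yaw1,yaw2]),'dist',np.linalg.norm(v[:2]),'expected',rx(131.5,45)-rx(-90,30))
yaw=yaw2; u=np.array([np.cos(yaw),np.sin(yaw)])
print('origin from roller',c[:2]-u*rx(-.09,.03),'from stop',m[:2]-u*rx(.1315,.045))
o=c[:2]-u*rx(-.09,.03); Rr,p=frame(o,yaw)
pts=np.array([[x,yy,z] for x in(-.125,.144) for yy in(-.0585,.0585) for z in (.012,)]+[[.08,-.0485,0],[.08,.0485,0],[.12,.0485,0],[-.09,-.045,.03],[-.09,.045,.03]])
for n in("top","scene"):
    im=cv2.imread(f"pics/{n}0.png")
    im=cv2.resize(im,None,fx=4,fy=4)
    for q in proj(n,pts@Rr.T+p): cv2.circle(im,tuple(int(v) for v in 4*q+2),4,(0,0,255),1)
    cv2.imwrite(f"pics/o_{n}.png",im[380:980,900:1540] if n=="top" else im[680:1260,880:1640])
E
```

```text
stop [ 0.6838 -0.167   0.132 ] [ 0.6645 -0.2807  0.132 ] 0.11533380864035365
tri [ 0.46084162 -0.18817583  0.08564945] [ 0.46083732 -0.18817429  0.0856487 ]
yaw [-9.64869921 -9.37482991] dist 0.21583951305783317 expected 216.42645046621953
origin from roller [ 0.55353658 -0.20394475] from stop [ 0.55295748 -0.20384915]
```

```bash
python3 -c "
import cv2,numpy as np
a=cv2.imread('pics/o_top.png');b=cv2.imread('pics/o_scene.png')
a=cv2.resize(a,(420,394));b=cv2.resize(b,(380,290));c=np.zeros((394,800,3),np.uint8);c[:,:420]=a;c[:290,420:]=b;cv2.imwrite('pics/o.png',c)"
```

```text
(no output)
```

View pics/o.png

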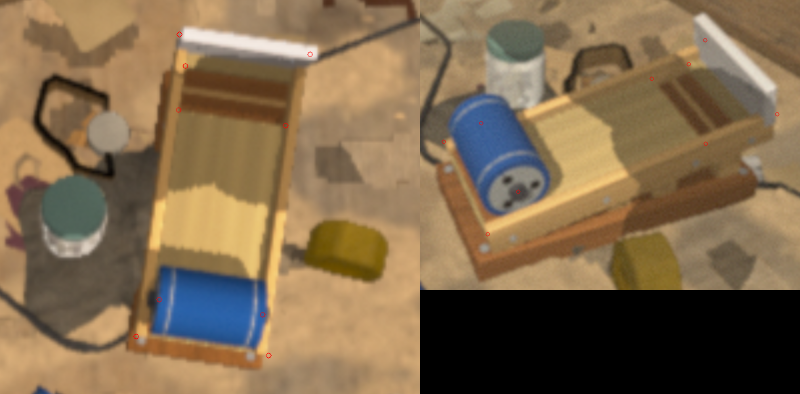

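The overlay fits the rails, pocket and roller to a few mm. Ramp origin is about (0.553,-0.204) with yaw about -9.5°. Now I compute the approach to a point behind the roller.

```bash
cat >> h.py <<'E'
Rr,p=frame((.5533,-.2039),np.radians(-9.5))
Rtool=Rr@np.array([[0,-1,0],[-1,0,0],[0,0,-1]],float)
def rep(tgt=None):
    s=env.get_state(); R=Rt.from_quat(s['orientation'],scalar_first=True).as_matrix()
    print('t',round(s['clock'],2),'ramp tcp mm',(1e3*Rr.T@(s['tcp_pos']-p)).round(1),'F',(Rr.T@s['wrist_force']).round(1),'gap',round(s['finger_gap']*1e3,1))
    print('turn left deg',np.degrees(Rt.from_matrix(R.T@Rtool).as_rotvec()).round(2),'q',s['joint_pos'].round(2))
    if tgt is not None: print('shift left mm (tool now)',(1e3*R.T@(p+Rr@np.array(tgt)-s['tcp_pos'])).round(1),'(tool final)',(1e3*Rtool.T@(p+Rr@np.array(tgt)-s['tcp_pos'])).round(1))
E
python3 -c "
from h import *
rep((-.165,0,.12)); print('pot,jar,tape ramp xy:',[(Rr.T@(onz('top',u,z)-p)*1e3).round() for u,z in(((266,145),.028),((253,175),.109),((357,190),.06))])"
```

```text
t 0.1 ramp tcp mm [-311.6 -414.   226. ] F [0.3 0.1 0.2] gap 85.7
turn left deg [ 8.87  2.   24.22] q [-1.45  0.31  0.05  1.3  -0.    1.43]
shift left mm (tool now) [-310.9 -317.3   82.4] (tool final) [-414.  -146.6  106. ]
pot,jar,tape ramp xy: [array([ 58., 107., -49.]), array([-26., 127.,  47.]), array([ -22., -120.,   -4.])]
```

carry_out(moves=[0.06, -0.045, -0.045, 0, 3, 0.7, 8, 0.06, -0.05, -0.04, 0, 3, 0.7, 8, 0.06, -0.055, -0.03, 0, 3, 0.6, 8, 0.06, -0.06, -0.02, 0, 0, 0, 0, 0.06, -0.06, -0.02, 0, 0, 0, 0])

```text
clock: 0.72
tcp_pos: [0.302, -0.2837, 0.2491]
orientation: [0.055, -0.637, 0.767, -0.06]
wrist_force: [0.7, -0.3, 0.4]
finger_gap: 0.0453
```

```bash
python3 -c "
from h import *
rep((-.165,0,.12))"
```

```text
t 0.72 ramp tcp mm [-203.3 -120.1  216.6] F [ 0.8 -0.2  0.3] gap 45.3
turn left deg [-0.35  0.27 -1.11] q [-1.04 -0.1  -0.42  1.15  0.13  2.29]
shift left mm (tool now) [-120.4  -35.4   97.4] (tool final) [-120.1  -38.3   96.6]
```

carry_out(moves=[0.06, -0.04, -0.012, 0.03, -0.35, 0.27, -1.1, 0.06, -0.04, -0.012, 0.03, 0, 0, 0, 0.06, -0.04, -0.013, 0.03, 0, 0, 0, 0.06, 0, 0, 0.007, 0, 0, 0, 0.06, 0, 0, 0, 0, 0, 0])

```text
clock: 1.35
tcp_pos: [0.3756, -0.1665, 0.1575]
orientation: [0.051, -0.647, 0.758, -0.061]
wrist_force: [-0.5, -0.5, -0.2]
finger_gap: 0.0448
```

```bash
python3 -c "
from h import *
rep((-.165,0,.024))"
```

```text
t 1.35 ramp tcp mm [-165.1    7.6  117.7] F [-0.4 -0.5 -0.1] gap 44.8
turn left deg [-0.08 -0.06  0.45] q [-0.67 -0.08 -0.63  0.88  0.08  2.64]
shift left mm (tool now) [ 7.5  0.1 93.7] (tool final) [ 7.6 -0.1 93.7]
```

carry_out(moves=[0.06, 0.004, 0, 0.03, 0, 0, 0.4, 0.06, 0.003, 0, 0.03, 0, 0, 0, 0.06, 0, 0, 0.025, 0, 0, 0, 0.06, 0, 0, 0.008, 0, 0, 0, 0.06, 0, 0, 0, 0, 0, 0])

```text
clock: 1.98
tcp_pos: [0.3907, -0.1842, 0.0677]
orientation: [0.051, -0.641, 0.763, -0.065]
wrist_force: [0.3, 0.6, 0.3]
finger_gap: 0.0452
```

```bash
python3 -c "
from h import *
rep((-.131,0,.022))
a=env.read_camera('top');b=env.read_camera('scene');rep()
import cv2
A=cv2.resize(a[95:295,220:400],None,fx=2.2,fy=2.2);B=cv2.resize(b[150:350,170:410],(400,333))
c=np.zeros((440,800,3),np.uint8);c[:440,:396]=A[:440,:396];c[:333,400:]=B;cv2.imwrite('pics/p1.png',c[:,:,::-1])"
```

```text
t 1.98 ramp tcp mm [-161.5   -7.4   26.3] F [0.2 0.6 0.3] gap 45.2
turn left deg [-0.45 -0.41 -0.48] q [-0.68  0.07 -0.74  0.61  0.07  2.64]
shift left mm (tool now) [ -7.6 -30.4   4.5] (tool final) [ -7.4 -30.5   4.3]
t 2.08 ramp tcp mm [-160.9   -7.3   26.9] F [-0.6 -0.3  0.7] gap 45.6
turn left deg [-0.52 -0.45 -0.44] q [-0.68  0.07 -0.74  0.61  0.07  2.64]
```

View pics/p1.png

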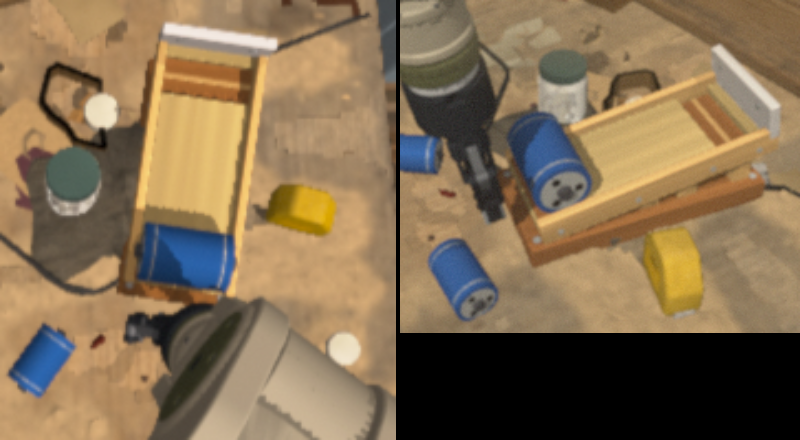

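The hand stands behind and below the roller. The fingers are clear of the ramp foot, and the jar, pot and tape are untouched. Now I close in gently.

carry_out(moves=[0.06, -0.004, -0.006, 0.002, -0.4, -0.4, -0.4, 0.06, -0.003, -0.006, 0.002, 0, 0, 0, 0.06, 0, -0.006, 0, 0, 0, 0, 0.06, 0, -0.005, 0, 0, 0, 0, 0.06, 0, -0.003, 0, 0, 0, 0])

```text
clock: 2.7
tcp_pos: [0.4218, -0.1823, 0.071]
orientation: [0.052, -0.644, 0.76, -0.063]
wrist_force: [-1.8, 0.1, 0.6]
finger_gap: 0.0453
```

```bash
python3 -c "
from h import *
rep((-.131,0,.022))"
```

```text
t 2.7 ramp tcp mm [-131.    -0.4   24.8] F [-1.7 -0.2  0.9] gap 45.3
turn left deg [-0.32 -0.13  0.05] q [-0.63  0.11 -0.68  0.63  0.07  2.68]
shift left mm (tool now) [-0.4 -0.   2.8] (tool final) [-0.4 -0.   2.8]
```

carry_out(moves=[0.06, 0, -0.003, 0.001, -0.3, 0, 0, 0.06, 0, -0.004, 0.001, 0, 0, 0, 0.06, 0, -0.005, 0, 0, 0, 0, 0.06, 0, -0.005, 0, 0, 0, 0, 0.06, 0, -0.005, 0, 0, 0, 0])

```text
clock: 3.32
tcp_pos: [0.4433, -0.1855, 0.0717]
orientation: [0.049, -0.644, 0.761, -0.059]
wrist_force: [-1.6, 0.3, 0.7]
finger_gap: 0.0454
```

```bash
cat >> h.py <<'E'
def roll():
    im=env.read_camera('top'); c=blobs(im,(105,120,50),(125,255,255))
    for k in c[:3]:
        r=cv2.minAreaRect(k); M=cv2.moments(k); o,d=ray('top',(M['m10']/M['m00'],M['m01']/M['m00'])); o=Rr.T@(o-p)-[0,0,.03]; d=Rr.T@d; q=o-d*o[2]/d[2]
        print('blue',cv2.contourArea(k),(q*1e3).round(1),np.round(r[1],1),round(r[2],1))
E
python3 -c "
from h import *
rep((-.112,0,.022));roll()"
```

```text
t 3.33 ramp tcp mm [-109.4   -0.    22.1] F [-1.5  0.   0.9] gap 45.4
turn left deg [ 0.19 -0.09  0.01] q [-0.6   0.16 -0.63  0.65  0.06  2.71]
shift left mm (tool now) [-0.   2.6  0.1] (tool final) [-0.   2.6  0.1]
blue 535.5 [-64.   16.6   0. ] [31.1 25.3] 8.1
blue 445.5 [-215.4  132.4    0. ] [17.1 29.4] 35.2
```

carry_out(moves=[0.06, 0, -0.005, 0, 0.2, 0, 0, 0.06, 0, -0.005, 0, 0, 0, 0, 0.06, 0, -0.005, 0, 0, 0, 0, 0.06, 0, -0.005, 0, 0, 0, 0, 0.06, 0, -0.005, 0, 0, 0, 0])

```text
clock: 4.0
tcp_pos: [0.47, -0.1901, 0.0761]
orientation: [0.051, -0.644, 0.761, -0.061]
wrist_force: [-1.7, 0.5, 0.2]
finger_gap: 0.0454
```

```bash
python3 -c "
from h import *
rep((-.085,0,.022));roll()"
```

```text
t 4.0 ramp tcp mm [-82.   -0.1  22.2] F [-1.7  0.2  0.5] gap 45.4
turn left deg [-0.08 -0.09  0.02] q [-0.58  0.19 -0.57  0.67  0.06  2.73]
shift left mm (tool now) [-0.1  3.   0.2] (tool final) [-0.1  3.   0.2]
blue 478.5 [-35.9  19.4   0. ] [28.3 24.5] 8.1
blue 445.5 [-215.4  132.4    0. ] [17.1 29.4] 35.2
```

carry_out(moves=[0.06, 0, -0.005, 0, 0, 0, 0, 0.06, 0, -0.005, 0, 0, 0, 0, 0.06, 0, -0.005, 0, 0, 0, 0, 0.06, 0, -0.005, 0, 0, 0, 0, 0.06, 0, -0.005, 0, 0, 0, 0])

```text
clock: 4.68
tcp_pos: [0.4966, -0.1946, 0.0805]
orientation: [0.051, -0.644, 0.761, -0.061]
wrist_force: [-2.1, 0.5, 1.5]
finger_gap: 0.045
```

```bash
python3 -c "
from h import *
rep()"
```

```text
t 4.67 ramp tcp mm [-54.7  -0.2  22.3] F [-1.9  0.2  1.9] gap 45.0
turn left deg [-0.12 -0.1   0.02] q [-0.56  0.23 -0.5   0.69  0.06  2.76]
```

carry_out(moves=[0.06, 0, -0.005, 0, 0, 0, 0, 0.06, 0, -0.005, 0, 0, 0, 0, 0.06, 0, -0.005, 0, 0, 0, 0, 0.06, 0, -0.005, 0, 0, 0, 0, 0.06, 0, -0.005, 0, 0, 0, 0])

```text
clock: 5.3
tcp_pos: [0.5226, -0.1989, 0.0847]
orientation: [0.051, -0.644, 0.761, -0.061]
wrist_force: [-2.1, 1.3, 0.2]
finger_gap: 0.0458
```

```bash
python3 -c "
from h import *
rep();roll()
b=env.read_camera('scene');cv2.imwrite('pics/p2.png',cv2.resize(b[130:330,170:440],None,fx=2,fy=2)[:,:,::-1])"
```

```text
t 5.3 ramp tcp mm [-27.9  -0.1  22.3] F [-2.2  1.   0.6] gap 45.8
turn left deg [-0.11 -0.09  0.02] q [-0.54  0.27 -0.43  0.72  0.06  2.77]
blue 444.0 [-215.2  132.3    0. ] [17.1 29.4] 36.3
blue 340.0 [18.4 25.6  0. ] [20.5 24.3] 8.5
```

View pics/p2.png

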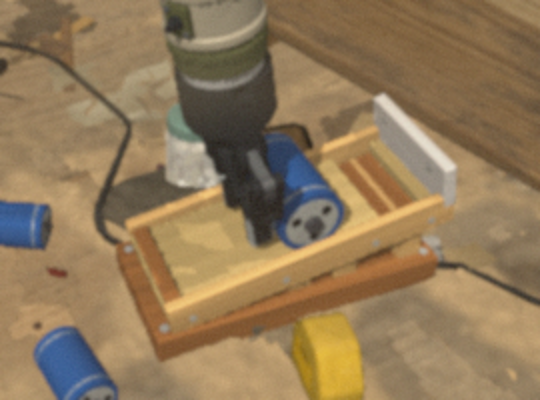

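The roller is square between the rails about halfway up, at crop (310,190), with the fingers on its low side. I continue.

carry_out(moves=[0.06, 0, -0.005, 0, 0, 0, 0, 0.06, 0, -0.005, 0, 0, 0, 0, 0.06, 0, -0.005, 0, 0, 0, 0, 0.06, 0, -0.005, 0, 0, 0, 0, 0.06, 0, -0.005, 0, 0, 0, 0])

```text
clock: 6.02
tcp_pos: [0.5486, -0.2033, 0.089]
orientation: [0.051, -0.644, 0.761, -0.061]
wrist_force: [-1.5, 1.4, -0.2]
finger_gap: 0.0454
```

carry_out(moves=[0.06, 0, -0.005, 0, 0, 0, 0, 0.06, 0, -0.005, 0, 0, 0, 0, 0.06, 0, -0.004, 0, 0, 0, 0, 0.06, 0, -0.004, 0, 0, 0, 0, 0.06, 0, -0.003, 0, 0, 0, 0])

```text
clock: 6.65
tcp_pos: [0.5707, -0.207, 0.0925]
orientation: [0.051, -0.644, 0.761, -0.061]
wrist_force: [-1.6, 0.2, 0.4]
finger_gap: 0.0455
```

```bash
python3 -c "
from h import *
rep();roll()"
```

```text
t 6.65 ramp tcp mm [21.5 -0.2 22.4] F [-1.5 -0.1  0.7] gap 45.5
turn left deg [-0.14 -0.09  0.03] q [-0.5   0.35 -0.31  0.77  0.05  2.81]
blue 260.5 [69.1 29.2  0. ] [16.2 22.1] 6.7
blue 78.0 [-214.   147.8    0. ] [ 4.7 27.2] 33.7
```

carry_out(moves=[0.06, 0, -0.003, 0, 0, 0, 0, 0.06, 0, -0.003, 0, 0, 0, 0, 0.06, 0, -0.003, 0, 0, 0, 0, 0.06, 0, -0.003, 0, 0, 0, 0, 0.06, 0, -0.002, 0, 0, 0, 0])

```text
clock: 7.32
tcp_pos: [0.5854, -0.2095, 0.0949]
orientation: [0.051, -0.644, 0.761, -0.061]
wrist_force: [-2.2, 0.9, 0.4]
finger_gap: 0.0451
```

```bash
python3 -c "
from h import *
rep();roll()"
```

```text
t 7.33 ramp tcp mm [36.6 -0.2 22.5] F [-2.2  0.5  0.7] gap 45.1
turn left deg [-0.15 -0.09  0.03] q [-0.5   0.37 -0.27  0.79  0.05  2.81]
blue 255.5 [85.3 29.4  0. ] [16.6 22. ] 7.1
```

carry_out(moves=[0.06, 0, -0.002, 0.001, 0, 0, 0, 0.06, 0, -0.003, 0.001, 0, 0, 0, 0.06, 0, -0.003, 0, 0, 0, 0, 0.06, 0, -0.003, 0, 0, 0, 0, 0.06, 0, -0.003, 0, 0, 0, 0])

```text
clock: 8.0
tcp_pos: [0.6015, -0.2123, 0.0956]
orientation: [0.052, -0.644, 0.761, -0.062]
wrist_force: [0.4, 0.1, -0.6]
finger_gap: 0.0455
```

```bash
python3 -c "
from h import *
rep();roll()
b=env.read_camera('scene');cv2.imwrite('pics/p3.png',cv2.resize(b[130:330,170:440],None,fx=2,fy=2)[:,:,::-1])"
```

```text
t 8.0 ramp tcp mm [52.8 -0.3 20.6] F [ 0.3  0.1 -0.7] gap 45.5
turn left deg [-0.29 -0.1   0.03] q [-0.49  0.39 -0.22  0.8   0.05  2.82]
blue 249.0 [106.4  30.5   0. ] [17.3 22.7] 9.5
```

View pics/p3.png

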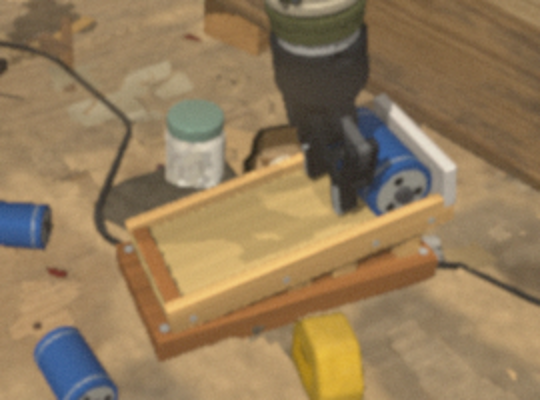

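The roller has dropped in front of the stop at crop (400,175), and the push force is gone. I let it settle with the finger still close behind.

carry_out(moves=[0.06, 0, 0, 0, 0, 0, 0, 0.06, 0, 0, 0, 0, 0, 0, 0.06, 0, 0, 0, 0, 0, 0, 0.06, 0, 0, 0, 0, 0, 0, 0.06, 0, 0, 0, 0, 0, 0])

```text
clock: 8.72
tcp_pos: [0.6013, -0.2123, 0.0956]
orientation: [0.052, -0.644, 0.761, -0.062]
wrist_force: [0.6, -0.1, 0.3]
finger_gap: 0.045
```

```bash
python3 -c "
from h import *
rep();roll()"
```

```text
t 8.72 ramp tcp mm [52.6 -0.4 20.6] F [0.7 0.  0.2] gap 45.0
turn left deg [-0.28 -0.1   0.03] q [-0.49  0.39 -0.23  0.8   0.05  2.82]
blue 249.0 [106.   30.7   0. ] [17.3 22.6] 8.7
```

carry_out(moves=[0.06, 0, 0.001, 0, 0, 0, 0, 0.06, 0, 0.002, 0, 0, 0, 0, 0.06, 0, 0.003, 0, 0, 0, 0, 0.06, 0, 0.003, 0, 0, 0, 0, 0.06, 0, 0.003, 0, 0, 0, 0])

```text
clock: 9.4
tcp_pos: [0.5888, -0.2102, 0.0935]
orientation: [0.052, -0.644, 0.761, -0.062]
wrist_force: [0.6, -0.3, -0.6]
finger_gap: 0.0451
```

```bash
python3 -c "
from h import *
rep();roll()"
```

```text
t 9.4 ramp tcp mm [39.8 -0.3 20.5] F [ 0.5 -0.2 -0.7] gap 45.1
turn left deg [-0.27 -0.1   0.04] q [-0.49  0.37 -0.26  0.78  0.05  2.82]
blue 345.5 [100.8  28.4   0. ] [17.1 25. ] 9.5
```

No contact force, and the finger has backed off without the roller following. Now I take the hand away, back down the slope and then up.

carry_out(moves=[0.06, 0, 0.01, 0, 0, 0, 0, 0.06, 0, 0.02, 0, 0, 0, 0, 0.06, 0, 0.03, 0, 0, 0, 0, 0.06, 0, 0.03, -0.01, 0, 0, 0, 0.06, 0, 0.03, -0.03, 0, 0, 0])

```text
clock: 10.07
tcp_pos: [0.4601, -0.1878, 0.1112]
orientation: [0.051, -0.645, 0.76, -0.06]
wrist_force: [-0.4, 0.7, 0.4]
finger_gap: 0.0448
```

carry_out(moves=[0.06, 0, 0.03, -0.04, 0, 0, 0, 0.06, 0, 0.03, -0.04, 0, 0, 0, 0.06, 0.02, 0.02, -0.03, 0, 0, 0, 0.06, 0.02, 0.01, -0.01, 0, 0, 0, 0.06, 0, 0, 0, 0, 0, 0])

```text
clock: 10.7
tcp_pos: [0.3397, -0.2075, 0.2193]
orientation: [0.05, -0.644, 0.76, -0.062]
wrist_force: [0.3, -0.3, 1.3]
finger_gap: 0.0452
```

```bash
python3 -c "
from h import *
rep();roll();
a=env.read_camera('top');b=env.read_camera('scene')
A=cv2.resize(a[95:295,220:400],None,fx=2.2,fy=2.2);B=cv2.resize(b[150:350,170:410],(400,333))
c=np.zeros((440,800,3),np.uint8);c[:440,:396]=A[:440,:396];c[:333,400:]=B;c=np.ascontiguousarray(c);cv2.imwrite('pics/p4.png',c[:,:,::-1])
print('top proj of seated ends/centre',proj('top',(np.array([[.1,0,.022],[.1,.045,.022],[.1,-.045,.022]])@Rr.T+p)))"
```

```text
t 10.7 ramp tcp mm [-183.7  -38.8  183.3] F [ 0.5 -0.3  1.3] gap 45.2
turn left deg [-0.15 -0.17  0.07] q [-0.82 -0.14 -0.53  1.06  0.09  2.49]
blue 922.5 [99.1  1.5  0. ] [41.  24.7] 9.1
blue 443.5 [-215.6  132.4    0. ] [17.1 29.4] 35.2
blue 126.5 [-191.2  -56.9    0. ] [ 7. 29.] 90.0
top proj of seated ends/centre [[315.93059858 129.36958572]
 [296.52865127 126.49594854]
 [335.31542673 132.24068736]]
```

View pics/p4.png

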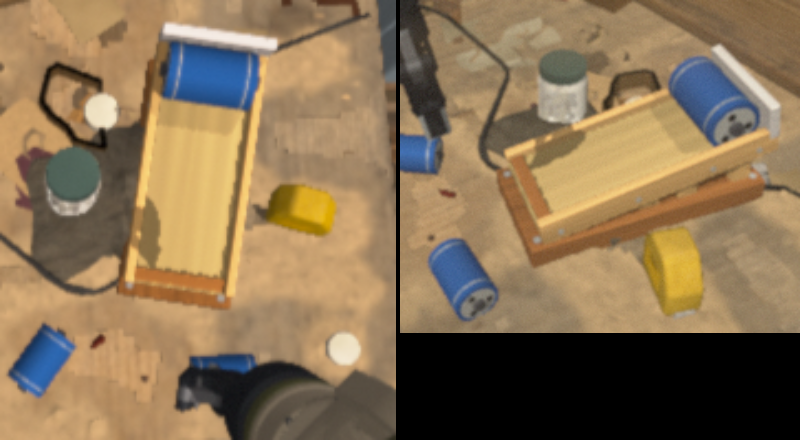

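The roller is seated at the stop (about x = 99 mm by measurement), the hand is clear, and the jar, pot and tape are where they were.

```bash
python3 -c "
from h import *
roll(); print(env.hand_in())"
```

```text
blue 923.5 [99.1  1.5  0. ] [41.  24.8] 9.1
blue 444.5 [-215.5  132.4    0. ] [17.1 29.4] 35.2
blue 117.0 [-190.9  -55.9    0. ] [ 7. 28.] 90.0
the job is handed in; nothing more can be done
None
```

I pushed the large blue roller up the ramp with both fingertips on its low side, 2–5 mm per step, until it dropped into the pocket at the end stop. I then held still, backed the fingers off down the slope and lifted the hand clear. The job is handed in, about 11 s into the 37 s limit.

- **Seating:** the roller measured x ≈ 99 mm against the nominal 100 mm. It read the same just before hand-in, so it was steady.
- **Force:** wrist readings between moves stayed at about 3 N or less throughout the push. The push force was gone once the roller dropped.
- **Bystanders:** in the last picture the jar, tape measure and pot stand where they were before the push; I compared them by eye.
- **Disagreement:** while the gripper partly hid the roller, the top-view position read 4–8 mm high. I relied on the finger pose and contact force there, and the unobstructed reading afterwards agreed.

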